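# Hook the sprung pass-through hatch shut on the kitchen counter

## Task

The see-through hatch on the white counter screen is standing open, away from you. Take the hook pole from its rest, drop its hook into the red ring eye and draw the hatch shut until the dark latch bar falls behind its pin and holds it, gently (no yanking) and touching the screen with the pole only; then unhook and lay the pole back in its forked rest as it was. Leave the rack, lid, bowl and whisk where they are.

Things in the scene. Friction and masses are not known exactly. Their poses are not given: they have to be found in the camera images.
- screen: White counter screen, cannot move and takes 25 N at most: 335 mm wide along its y, 218 mm high, foot 90 mm deep and 16 mm thick. Origin on the counter. x: level, square to the screen, towards the far side, into which the hatch opens; y: along it, to its left post; z up. The hatch doorway lies at y = +105 to -95 mm; at y = -110 to -184 mm a fixed side panel of the same height carries the latch bar.
- hinge_axis (a point): Point on the hatch's vertical hinge axis, 250 mm above the counter, 105 mm along +y from the screen's origin. It does not move; its axes are those of the screen. The closed hatch runs from here along -y.
- hatch (a joint): Hatch angle, rad: 0 = in line with the screen; grows to 1.0 to the far side. Panel 190 x 18 mm, top 216 mm high. A spring (0.4 Nm/rad about 0.8) and 0.12 Nm friction hold it open: 1 N at the eye at first, 3 to 4 N near the end; let go unlatched it goes to 0.5. It must be drawn to its stop, which is adjustable: anywhere from -0.09 to 0.09, to be felt. Latched it rests 0.02 above that.
- eye (a point): Centre of the red ring eye on a stem on the hatch's top edge. The ring lies level (hole vertical), 250 mm above the counter, 34 mm above the panel: hole 24 mm, wire 7 mm. In the hatch's turned frame it lies 22 mm to the robot's side of the panel (-x) and 130 mm from the hinge axis (-y); this point turns with the hatch. The 8 mm stem is at the ring's far (+x) side.
- bar (a joint): Angle of the dark gravity latch bar, rad: 0 = level, down (at the start and when latched). It and the stop sit on an adjustable keeper on the side panel, up to 16 mm to either side of the screen's middle, top 267 mm high. Near the end an upright pin on the hatch (185 mm from the hinge) lifts the bar's sloped nose about 0.2 rad and passes; it then drops and holds the pin. Nose 55 mm from the shut eye.
- pole_grip (a point): Centre of the loose hook pole's black handle (100 mm long, 22 mm wide, 24 mm high, flat sides: grasp it across its width). x: along the pole towards the hook; z up as it lies in the rest. 272 mm long in all, 8 mm steel rod before and behind the handle, 18 mm cap on the tail end, 0.15 to 0.31 kg, balanced near the handle's centre.
- hook_tip (a point): Near the end of the hook: 130 mm ahead of the handle's centre the 8 mm rod turns square down (-z of the pole). This point lies on the down-turned part's axis, 32 mm below the pole's axis; the rounded end is 4 mm below it.
- cradle (a point): On the wooden rest (fixed, foot 230 x 70 x 12 mm): where the handle's centre lies when the pole is in the rest, 90 mm above the counter. x axis: along the rest, the way the hook points; z up. Two steel V forks, 85 mm before and behind this point, hold the 8 mm rods: the V is 44 mm wide at its top, 108 mm above the counter. The rest may be on the robot's left or right.
- rack_mid (a point): Middle of the bystander three-tier rack of clear plastic disc housings: 144 mm across, 178 mm high; this point is 90 mm above the counter. Leave it alone.
- red_lid: Bystander red silicone lid, 100 mm across, 20 mm high with its knob; origin at the centre of its underside.
- glass_bowl: Bystander small glass bowl, 90 mm across, 45 mm high; origin at the centre of its underside.
- whisk: Bystander stainless whisk lying on the counter, about 210 mm long along its x, 40 mm thick; origin under its middle.
Mind the look-alikes: they are no part of the job. Of the things like the part that bears cradle, leave any that is pink; of the rest the larger one is meant.

How it is judged:
On the way, in this order (a step that is already met when the one before it is completed fails the run):
1. the hook hangs down through the ring eye while the hatch is still open (horizontal distance between hook_tip and eye below 0.012 m and z of hook_tip in the frame of eye between -0.03 and -0.004 m and value of joint hatch above 0.4 rad), for 0.1 s.
2. the hatch is drawn nearly shut by the eye, hook still in it (horizontal distance between hook_tip and eye below 0.016 m and z of hook_tip in the frame of eye between -0.03 and -0.004 m and value of joint hatch below 0.15 rad), for 0.1 s.
At the end, for the whole second after the job is handed in: The hatch is shut (joint under 0.15 rad) and held by the latch bar, which is down (under 0.06 rad); the pole lies at rest in both forks of its rest, handle within 30 mm of its place, in line within 0.12 rad, hook end the same way as at the start and hook hanging down within 0.5 rad (value of joint hatch below 0.15 rad and value of joint bar below 0.06 rad and distance between pole_grip and cradle below 0.03 m and angle between the x axis of pole_grip and the x axis of cradle, either way round below 0.12 rad and x of hook_tip in the frame of cradle above 0.08 m and angle between pole_grip's own z axis and vertical below 0.5 rad and linear speed of pole below 0.03 m/s); the robot touches nothing.
It fails at once if the fingers or the arm touch the screen or hatch (contact force between any of the fingers, the arm and screen above 1 N).
It fails at once if the pole yanks or presses the screen or hatch with more than 25 N (contact force between pole and screen above 25 N).
It fails at once if the disc rack, red lid, glass bowl or whisk is displaced by more than 30 mm (distance of any of rack_mid, red_lid, glass_bowl, whisk from where it was at the start of the episode above 0.03 m).
It also fails if it takes over 64 s, if anything falls off the work surface, if the arm or the gripper's body presses on something with over 40 N, if the wrist force passes 120 N, or if a joint passes its speed limit or range.

## Robot

A 6-joint arm with a two-finger parallel gripper is mounted at the origin on the work surface. World frame = base frame: x ahead of the robot, y to its left, z up, the work surface at z = 0. Lengths are in m, angles in rad, forces in N, time in s.
With the tool pointing down it reaches from about 0.375 to 0.9 m from the base axis. Payload 3.1 kg.
Tool frame: the origin (TCP) lies midway between the tips of the shut fingers; the grasp point (between the pads) lies 19 mm behind it; z points along the fingers, y is the direction in which the jaws open and shut (so a half turn about z gives the same grasp; the last joint's range is limited). The gripper opens to 87 mm and grips with 3 to 60 N. Pads are 19 mm wide; open, the fingers measure 117 mm over their backs; the gripper's body (75 mm by 190 mm) begins 51 mm behind the grasp point.
Start: joints at [-1.363, 0.527, 1.433, -0, 1.181, -0.178], TCP at [0.236, -0.579, 0.201] pointing down, gripper open.
Joint ranges: [-3.08, 3.08], [-0.75, 2.2], [0.22, 2.44], [-1.43, 4.57], [0, 2.65], [-2.85, 2.85]. Speed limits (rad/s): [2.79, 2.79, 3.14, 3.14, 3.14, 3.14].

## Interface

Orientations are given as a unit quaternion [x, y, z, w].
In Python, from rig import robot gives the robot as it stands.
- The arm moves only by the tool move_arm, never from a script. Its argument "rows" is one flat list of numbers, 7 for each row, row after row: the shift along the world's x, y, z in mm, then the turn, a rotation vector about the world's x, y, z in rad, then the closure, from 0 (fully open) to 1 (shut). A call has 1 to 12 rows; each row shifts and turns the commanded pose from where the row before left it; what a row does not reach is not made up. A row lasts 1/10 s, in which the tool goes at most 50 mm and 8.59 degrees, less where a joint would pass 70% of its speed; a pose out of reach is approached as far as the arm can. A call with a gripper value outside its range is refused whole. The fingers move at their own pace and stop on an object; "grip_force" is the grip in N (left out, the last holds). Time passes only in rows, so rows that do not move let the fingers close. It gives the time, the measured TCP pose, the force and the opening at its end, in the units of the state.
- robot.get_obs(): the state, without advancing time (a new reading comes with each control period).
- robot.camera(name): name is "side" or "top" or "wrist"; returns a dict with "color" (400x640x3 uint8, red, green, blue), "z_map" (400x640 float32, m along the optical axis (not along the pixel's ray), 0 where there is no reading), "camera_matrix" (3x3 intrinsics, pixels), "R" (3x3) and "t" (3): a world point X has camera coordinates R X + t; the wrist camera has in their place "tool_from_camera" (4x4, takes a point from camera to tool coordinates, whose origin is the TCP and whose axes are the flange's). Camera axes: x right, y down, z forward; pixel columns grow to the right and rows downward; lengths in m; the calibration is good to about 2 mm. A picture is of the moment at which its call begins: read the wrist's pose just before it.
- robot.hand_in(): hands the job in, once; it reports no verdict.
Trained networks look in the newest picture that a camera, given by its name, has taken for a name from the list of things; names that differ only in an ending like _2 or _b are one class to them, and where a whole thing is asked for, a point or a joint stands for the part that bears it (a point fixed in the world has none). Each returns a list of dicts, best first, with "conf" (0 to 1); they miss things now and then, are a little off and sometimes report something else, mostly with a low value. They report only what shows in the picture. A call takes as long as a camera call. They do not tell look-alikes from the thing itself.
- robot.search_frame(camera, thing): "at" ([column, row] in pixels, amid what is visible of it).
- robot.spot_point(camera, thing): "at" ([column, row] in pixels: a listed point, or the origin of a listed thing).
The state is a dict: "time": time; "q": joint angles; "joint_velocities": joint speeds; "joint_torque": joint torques, N m; "position": TCP position; "tool_rot": TCP orientation; "ft_force": force on the tool from outside, world axes, zero at the start; "moment": the same for the moment, N m; "grip_width": finger opening in m.
Only numpy, scipy, OpenCV 4.12 (cv2) and the standard library are available. Lean on these libraries where they do the work, as an engineer would, in place of code of your own. Each camera call takes 0.05 s, during which the arm holds its last target.

## Working session

There is one attempt and no reset: what is moved stays moved. The work goes in short steps, Python scripts to look and compute and a tool call to move; the robot and the scene stay as the last step left them, time stands still between calls to the robot, and variables do not carry over. Pictures are saved under pics/ and viewed, and the job is handed in when it is done.

Besides the shell and the picture viewer there is one more tool, called after "Request:" as name(argument=value, ...) on one line, values as JSON. move_arm: Moves the arm, as the interface text tells. Its arguments: {"type":"object","properties":{"rows":{"type":"array","items":{"type":"number"}},"grip_force":{"type":"number"}},"required":["rows"]}

```bash
ls; mkdir -p pics; cat > h.py <<'E'
import numpy as np, cv2
from rig import robot
from scipy.spatial.transform import Rotation as Ro
def cam(n):
    o=robot.get_obs(); c=robot.camera(n)
    if n=="wrist":
        T=np.eye(4);T[:3,:3]=Ro.from_quat(o["tool_rot"]).as_matrix();T[:3,3]=o["position"]
        W=T@np.array(c["tool_from_camera"])
    else:
        W=np.eye(4);R=np.array(c["R"]);W[:3,:3]=R.T;W[:3,3]=-R.T@np.array(c["t"])
    c["W"]=W; return c
def ray(c,px):
    K=np.array(c["camera_matrix"]); d=np.linalg.inv(K)@np.array([px[0],px[1],1.])
    return c["W"][:3,3], c["W"][:3,:3]@d
def atz(c,px,z):
    o,d=ray(c,px); return o+d*(z-o[2])/d[2]
def dep(c,px,r=2):
    u,v=int(round(px[0])),int(round(px[1])); p=c["z_map"][max(0,v-r):v+r+1,max(0,u-r):u+r+1]; p=p[p>0]
    if len(p)==0: return None
    o,d=ray(c,px); return o+d*np.median(p)
def cloud(c):
    z=c["z_map"]; v,u=np.mgrid[:z.shape[0],:z.shape[1]]
    K=np.array(c["camera_matrix"]); P=np.stack([(u-K[0,2])/K[0,0]*z,(v-K[1,2])/K[1,1]*z,z],-1)
    X=P@c["W"][:3,:3].T+c["W"][:3,3]; X[z<=0]=np.nan; return X
def proj(c,X):
    W=np.linalg.inv(c["W"]); p=W[:3,:3]@np.array(X)+W[:3,3]; q=np.array(c["camera_matrix"])@p; return q[:2]/q[2]
def save(c,n): cv2.imwrite("pics/"+n,c["color"][:,:,::-1])
def crop(c,n,u0,v0,u1,v1,s=4): cv2.imwrite("pics/"+n,cv2.resize(c["color"][v0:v1,u0:u1,::-1],None,fx=s,fy=s,interpolation=cv2.INTER_CUBIC))
E
python3 - <<'E'
from h import *
np.set_printoptions(precision=4,suppress=True)
print(robot.get_obs())
for n in ["top","side","wrist"]:
    c=cam(n); save(c,n+"0.png"); print(n,c["W"],c["camera_matrix"])
    for t in ["screen","hinge_axis","eye","pole_grip","hook_tip","cradle","rack_mid","red_lid","glass_bowl","whisk"]:
        r=robot.spot_point(n,t)
        print(t,[(np.round(x["at"]),round(x["conf"],2),dep(c,x["at"])) for x in r][:4])
    for t in ["hatch","bar","cradle"]:
        try: print("S",t,[(np.round(x["at"]),round(x["conf"],2)) for x in robot.search_frame(n,t)][:4])
        except Exception as e: print(e)
E
```

```text
pics
{'time': 0.0, 'q': array([-1.3625,  0.5284,  1.4339, -0.    ,  1.1814, -0.1785]), 'joint_velocities': array([-0.0017,  0.0005, -0.0001, -0.0003,  0.0017,  0.0016]), 'joint_torque': array([  0.0017, -44.0033, -17.6593,   0.0634,   0.0583,  -0.0002]), 'position': array([ 0.2356, -0.578 ,  0.2   ]), 'tool_rot': array([ 0.9814,  0.1922, -0.    , -0.0011]), 'ft_force': array([-0.3976, -0.5227,  0.6801]), 'moment': array([-0.0151, -0.0148,  0.0327]), 'grip_width': 0.08718777268271946}
top [[ 0.0059 -0.9902  0.1393  0.4166]
 [-1.     -0.0061 -0.0011 -0.0977]
 [ 0.002  -0.1393 -0.9903  1.0775]
 [ 0.      0.      0.      1.    ]] [[364.6419   0.     318.6052]
 [  0.     364.6419 200.694 ]
 [  0.       0.       1.    ]]
screen [(array([288., 188.]), 0.58, array([ 0.604 , -0.0089,  0.0163]))]
hinge_axis [(array([236., 155.]), 0.84, array([0.6483, 0.102 , 0.216 ]))]
eye [(array([290., 138.]), 0.64, array([ 0.6939, -0.0285,  0.2143]))]
pole_grip [(array([417., 244.]), 0.75, array([ 0.4386, -0.3624,  0.1003]))]
hook_tip [(array([418., 197.]), 0.86, array([ 0.5811, -0.3948,  0.0037]))]
cradle 
[... 1573 characters left out ...]
array([ 0.5938, -0.3034,  0.0029]))]
glass_bowl [(array([298., 258.]), 0.66, array([ 0.4376, -0.1515,  0.0207]))]
whisk []
S hatch [(array([354., 197.]), 0.72)]
S bar [(array([342., 177.]), 0.69)]
S cradle [(array([406., 278.]), 0.7), (array([323., 305.]), 0.68), (array([357., 341.]), 0.6)]
wrist [[ 0.3779 -0.8933 -0.2435  0.3031]
 [-0.9259 -0.3646 -0.0992 -0.5524]
 [-0.0002  0.2629 -0.9648  0.3841]
 [ 0.      0.      0.      1.    ]] [[354.2421   0.     325.2893]
 [  0.     354.2421 191.5919]
 [  0.       0.       1.    ]]
screen []
hinge_axis []
eye []
pole_grip []
hook_tip []
cradle []
rack_mid []
red_lid []
glass_bowl []
whisk []
S hatch []
S bar []
S cradle [(array([176.,   6.]), 0.66)]
```

View pics/top0.png

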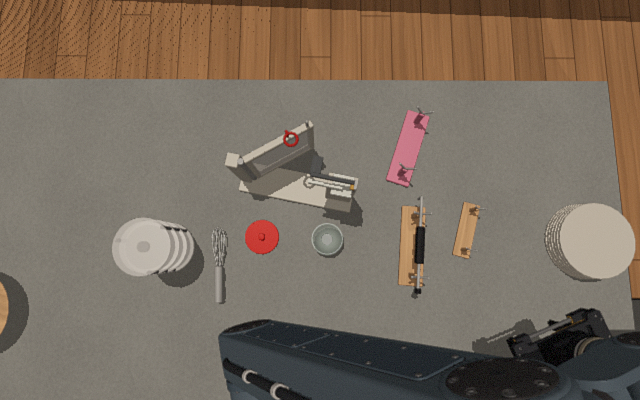

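View pics/side0.png

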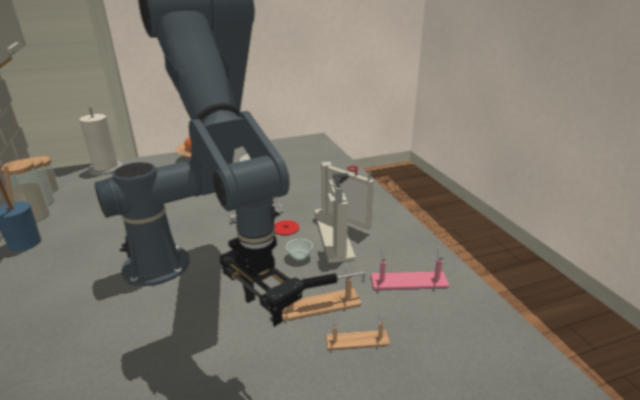

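View pics/wrist0.png

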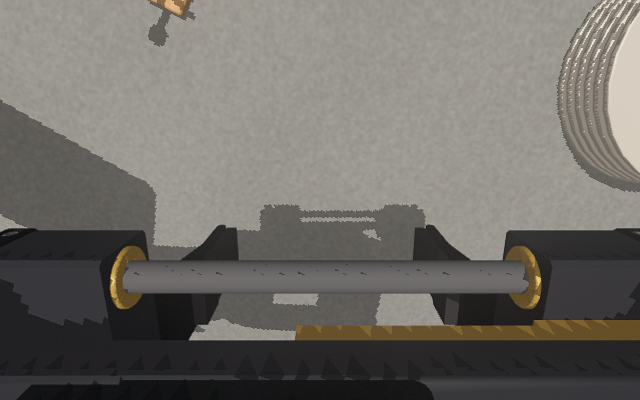

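The rests are pink at top (408,147), the larger wooden one at (410,247) with the pole in it, and a small wooden one at (466,228). By the description I choose the larger wooden one at (410,247). Next is a close crop to check it.

```bash
python3 - <<'E'
from h import *
np.set_printoptions(precision=4,suppress=True)
c=cam("top"); 
crop(c,"t_screen.png",220,110,370,220,5); crop(c,"t_pole.png",380,190,500,300,5)
X=cloud(c)
# pole: z>0.06 pts in region
m=(X[...,2]>0.07)
sub=np.zeros_like(m); sub[195:300,395:440]=1
P=X[m&sub]; print(len(P)); 
P2=P[(P[:,2]>0.085)]
cen=P2[:,:2].mean(0);u,s,vt=np.linalg.svd(P2[:,:2]-cen);d=vt[0]*np.sign(vt[0][0]);print(cen,d,np.degrees(np.arctan2(d[1],d[0])))
t=(P[:,:2]-cen)@d; n=(P[:,:2]-cen)@[-d[1],d[0]]
for a in np.arange(-.16,.18,.01):
    k=(t>=a)&(t<a+.01)
    if k.sum(): print(round(a,3),k.sum(),n[k].min().round(3),n[k].max().round(3),np.median(n[k]).round(4),P[k,2].max().round(3),np.median(P[k,2]).round(3))
E
```

```text
672
[ 0.4333 -0.3686] [ 0.9971 -0.0764] -4.38130510652701
-0.13 7 -0.008 0.008 0.0011 0.098 0.096
-0.12 28 -0.008 0.008 0.0014 0.101 0.098
-0.11 16 -0.006 0.004 0.0002 0.099 0.095
-0.1 13 -0.005 0.002 -0.0014 0.095 0.093
-0.09 31 -0.025 0.022 -0.0011 0.112 0.095
-0.08 39 -0.025 0.022 -0.0007 0.111 0.094
-0.07 11 -0.003 0.002 -0.0001 0.095 0.093
-0.06 10 -0.004 0.003 -0.0001 0.098 0.093
-0.05 25 -0.011 0.01 0.0004 0.106 0.099
-0.04 39 -0.011 0.01 0.0015 0.106 0.101
-0.03 38 -0.01 0.01 0.0036 0.106 0.101
-0.02 36 -0.01 0.01 0.0031 0.106 0.102
-0.01 36 -0.013 0.011 0.0009 0.105 0.102
0.0 37 -0.012 0.01 0.0005 0.105 0.101
0.01 39 -0.011 0.01 0.0026 0.106 0.101
0.02 37 -0.011 0.011 0.0037 0.105 0.102
0.03 36 -0.011 0.01 0.0014 0.106 0.101
0.04 37 -0.009 0.01 0.0019 0.105 0.102
0.05 21 -0.009 0.009 0.0019 0.105 0.101
0.06 10 -0.003 0.003 -0.0003 0.093 0.092
0.07 12 -0.002 0.003 0.0006 0.095 0.093
0.08 40 -0.023 0.023 0.0015 0.113 0.095
0.09 28 -0.024 0.021 -0.0027 0.11 0.095
0.1 12 -0.004 0.002 -0.0005 0.097 0.092
0.11 11 -0.004 0.003 -0.0004 0.097 0.093
0.12 10 -0.004 0.002 0.0003 0.097 0.093
0.13 13 -0.003 0.003 0.0007 0.094 0.091
```

View pics/t_screen.png

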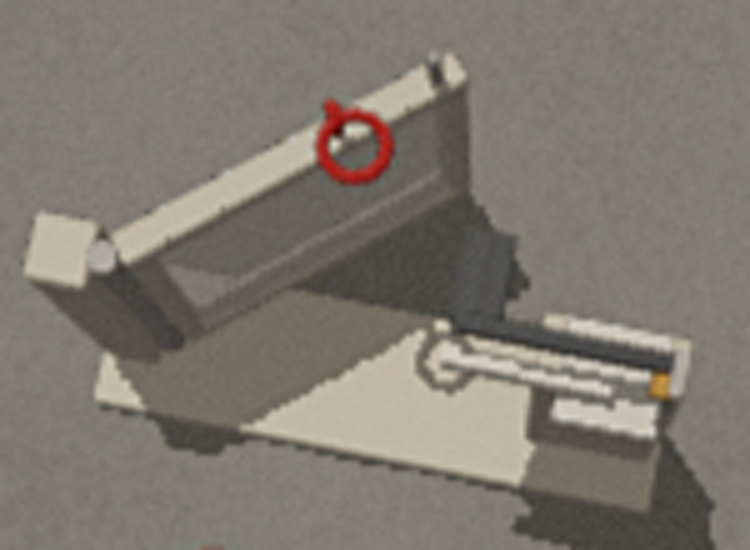

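View pics/t_pole.png

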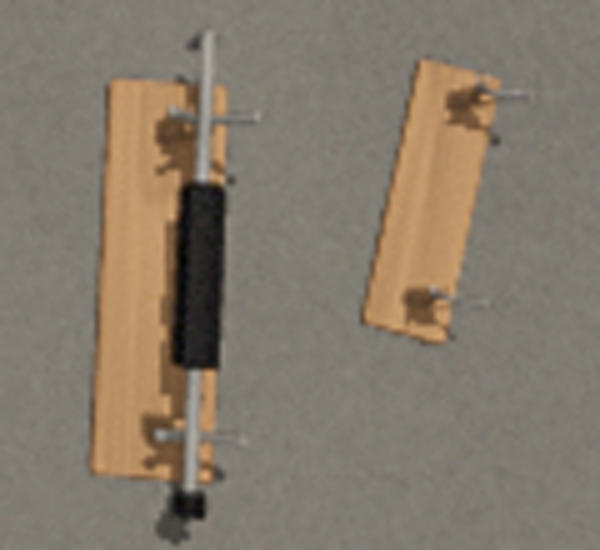

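```bash
python3 - <<'E'
from h import *
np.set_printoptions(precision=4,suppress=True)
c=cam("top"); X=cloud(c)
P=lambda a:(220+a[0]/5-.4,110+a[1]/5-.4)
for n,a,z in [("eye",(355,147),.25),("hingepin",(100,255),None),("post",(60,245),None),("foot L",(97,400),.016),("foot R",(650,510),.016),("footLback",(110,355),.016),("bar nose",(440,322),None),("bar end",(670,358),None),("panel top R",(620,335),None),("panelL end",(550,318),None),("pin",(436,65),None),("hatch end",(463,80),.216),("hatch edge near hinge",(120,262),.216),("hatch far", (458,58),.216),("ringgray",(437,355),None),("whiterod",(600,390),None),("whitebox",(600,415),None),("orange",(660,385),None)]:
    p=P(a); print(n,np.round(p,1),dep(c,p,1), atz(c,p,z) if z else "")
# height map print around bar
for v in range(168,196,2): print(v,[int(1000*x) if x==x else -1 for x in X[v,298:362:3,2]])
A=atz(c,P((97,400)),.016);B=atz(c,P((650,510)),.016);d=A-B;print(np.linalg.norm(d[:2]),np.degrees(np.arctan2(d[1],d[0])))
E
```

```text
eye [290.6 139. ] [ 0.6938 -0.0283  0.2027] [ 0.6788 -0.0321  0.25  ]
hingepin [239.6 160.6] [0.6339 0.0926 0.2189] 
post [231.6 158.6] [0.6393 0.1126 0.2168] 
foot L [239.  189.6] [0.5995 0.1388 0.0039] [0.5975 0.1362 0.016 ]
foot R [349.6 211.6] [ 0.5359 -0.1912  0.0009] [ 0.5342 -0.1899  0.016 ]
footLback [241.6 180.6] [0.6241 0.1289 0.0186] [0.6246 0.1294 0.016 ]
bar nose [307.6 174. ] [ 0.6456 -0.0658  0.0169] 
bar end [353.6 181.2] [ 0.5756 -0.1776  0.267 ] 
panel top R [343.6 176.6] [ 0.595 -0.158  0.224] 
panelL end [329.6 173.2] [ 0.6049 -0.1249  0.2156] 
pin [306.8 122.6] [ 0.7239 -0.0693  0.2368] 
hatch end [312.2 125.6] [ 0.7256 -0.0818  0.2114] [ 0.724  -0.0819  0.216 ]
hatch edge near hinge [243.6 162. ] [0.6317 0.0838 0.2142] [0.6312 0.0834 0.216 ]
hatch far [311.2 121.2] [ 0.8149 -0.0747  0.0004] [ 0.7352 -0.0793  0.216 ]
ringgray [307.  180.6] [ 0.6252 -0.0643  0.0189] 
whiterod [339.6 187.6] [ 0.5659 -0.1476  0.2376] 
whitebox [339.6 192.6] [ 0.5564 -0.1484  0.2235] 
orange [351.6 186.6] [ 0.5638 -0.1733  0.2636] 
168 [0, 0, 1, -1, 266, 266, 266, 266, 0, 0, 2, 0, 3,
[... 661 characters left out ...]
7, 218, 224, 221, 259, 265, 267, 265, 265, 265, 0, 0]
184 [17, 12, 15, 18, 15, 226, 233, 239, 244, 237, 238, 239, 238, 220, 221, 223, 220, 223, 262, 264, -2, 0]
186 [15, 13, 15, 17, 17, 16, 17, 15, 224, 229, 238, 239, 237, 238, 238, 221, 224, 221, 264, 268, 1, -1]
188 [12, 19, 16, 16, 15, 13, 17, 15, 18, 16, 184, 222, 228, 235, 237, 223, 223, 259, 264, 266, 0, 2]
190 [14, 15, 14, 20, -1, 16, 15, 17, 16, 13, 155, 227, 224, 222, 222, 222, 222, 225, 236, 216, 1, 2]
192 [19, 14, 16, 18, 16, 18, 20, 16, 16, 95, 123, 222, 223, 224, 222, 223, 224, 224, 214, 1, 2, 0]
194 [14, 14, 16, 15, 16, 19, 15, 16, 13, 71, 86, 99, 219, 227, 225, 222, 225, 223, 162, 0, 0, 0]
0.33214731551477256 79.01281708382997
```

Request:
move_arm(rows=[20,21,0,0,0,-0.046,0,20,21,0,0,0,-0.046,0,20,21,0,0,0,-0.046,0,20,21,0,0,0,-0.046,0,20,21,0,0,0,-0.046,0,20,21,0,0,0,-0.046,0,20,21,0,0,0,-0.046,0,20,21,0,0,0,-0.046,0,20,21,0,0,0,-0.046,0,19,20,0,0,0,-0.05,0,0,0,0,0,0,0,0], grip_force=40)

```text
time: 3.3
position: [0.4366, -0.3671, 0.201]
tool_rot: [0.999, -0.037, 0.0, -0.001]
ft_force: [-1.2, 0.1, 0.4]
grip_width: 0.0871
```

```bash
python3 - <<'E'
from h import *
np.set_printoptions(precision=4,suppress=True)
o=robot.get_obs(); print(o["time"],o["position"],o["q"],Ro.from_quat(o["tool_rot"]).as_matrix(),o["ft_force"])
c=cam("wrist"); save(c,"w1.png"); 
for t in ["pole_grip","hook_tip","cradle"]:
    for x in robot.spot_point("wrist",t)[:2]: print(t,x["at"],x["conf"],atz(c,x["at"],.09))
X=cloud(c); m=(X[...,2]>.097)&(X[...,2]<.108)
k=(np.abs(X[...,0]-.435)<.12)&(np.abs(X[...,1]+.369)<.05)&m
P=X[k]; print(len(P),np.nanmin(P,0),np.nanmax(P,0),P.mean(0)); u,s,vt=np.linalg.svd(P[:,:2]-P[:,:2].mean(0),full_matrices=False);print(vt[0],np.degrees(np.arctan(vt[0][1]/vt[0][0])))
E
```

```text
3.3 [ 0.4366 -0.3671  0.201 ] [-0.8957  0.454   1.5716  0.0013  1.1166  0.7483] [[ 0.9973 -0.0737  0.0006]
 [-0.0737 -0.9973  0.0011]
 [ 0.0005 -0.0012 -1.    ]] [-1.205   0.055   0.4006]
pole_grip [325.7, 182.0] 0.89 [ 0.4376 -0.3681  0.09  ]
hook_tip [325.1, 24.6] 0.94 [ 0.5608 -0.3766  0.09  ]
cradle [503.0, 109.7] 0.73 [ 0.4872 -0.5155  0.09  ]
cradle [326.4, 185.0] 0.69 [ 0.4349 -0.3685  0.09  ]
3187 [ 0.3154 -0.4003  0.097 ] [ 0.5248 -0.3515  0.1079] [ 0.442  -0.37    0.1004]
[-0.9971  0.0754] -4.326818199435274
```

View pics/w1.png

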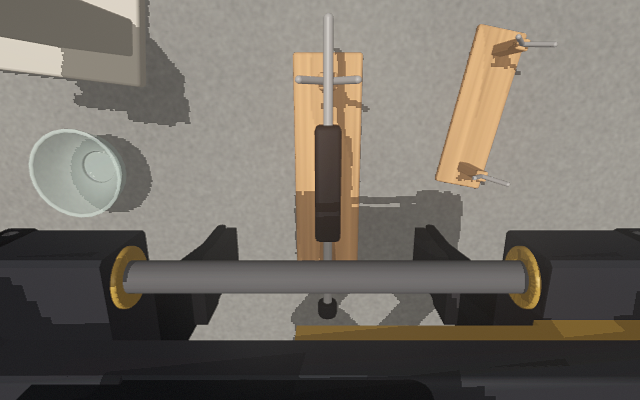

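The wrist view shows the pole lying in the larger wooden rest, with its handle at (327,183) and hook end at (328,15). The small rest is at right (485,100) and empty. The choice is confirmed, so I descend.

Request:
move_arm(rows=[0,-1.5,-25,0,0,0,0,0,0,-25,0,0,0,0,0,0,-25,0,0,0,0,0,0,-25,0,0,0,0,0,0,-20,0,0,0,0,0,0,-9,0,0,0,0,0,0,0,0,0,0,0,0,0,0,0,0,0,1,0,0,0,0,0,0,1,0,0,0,0,0,0,1,0,0,0,0,0,0,1,0,0,0,0,0,0,1], grip_force=45)

```text
time: 4.7
position: [0.435, -0.3714, 0.0725]
tool_rot: [0.999, -0.038, 0.0, 0.0]
ft_force: [-0.1, 0.3, -0.1]
grip_width: 0.0549
```

Request:
move_arm(rows=[0,0,0,0,0,0,1,0,0,0,0,0,0,1,0,0,0,0,0,0,1,0,0,0,0,0,0,1,0,0,0,0,0,0,1,0,0,0,0,0,0,1,0,0,0,0,0,0,1])

```text
time: 5.4
position: [0.4347, -0.3688, 0.0718]
tool_rot: [0.999, -0.039, -0.0, -0.002]
ft_force: [2.6, 5.1, 2.6]
grip_width: 0.0215
```

Request:
move_arm(rows=[0,0,8,0,0,0,1,0,0,20,0,0,0,1,0,0,30,0,0,0,1,0,0,30,0,0,0,1,0,0,30,0,0,0,1,0,0,30,0,0,0,1,0,0,30,0,0,0,1,0,0,30,0,0,0,1,0,0,25,0,0,0,1,0,0,15,0,0,0,1,0,0,0,0,0,0,1])

```text
time: 6.5
position: [0.4355, -0.3728, 0.3228]
tool_rot: [0.999, -0.039, 0.002, 0.003]
ft_force: [0.2, -1.2, -1.5]
grip_width: 0.0217
```

Request:
move_arm(rows=[8,30,0,0,0,0,1,8,32,0,0,0,0,1,8,32,0,0,0,0,1,8,32,0,0,0,0,1,8,32,0,0,0,0,1,8,32,0,0,0,0,1,8,32,0,0,0,0,1,8,32,0,0,0,0,1,8,32,0,0,0,0,1,8,32,0,0,0,0,1,4,16,0,0,0,0,1,0,0,0,0,0,0,1])

```text
time: 7.7
position: [0.5181, -0.0351, 0.3186]
tool_rot: [0.999, -0.037, -0.001, -0.0]
ft_force: [-0.5, -0.1, -2.2]
grip_width: 0.0212
```

```bash
python3 - <<'E'
from h import *
np.set_printoptions(precision=4,suppress=True)
o=robot.get_obs(); print(o["time"],o["position"],o["ft_force"])
c=cam("wrist"); save(c,"w2.png")
for t in ["eye","hook_tip","bar"]:
    for x in robot.spot_point("wrist",t)[:2] if t!="bar" else robot.search_frame("wrist",t)[:2]: print(t,np.round(x["at"]),x["conf"],atz(c,x["at"],.25 if t=="eye" else .307),dep(c,x["at"]))
c=cam("top"); save(c,"t2.png"); crop(c,"t2c.png",220,110,370,220,5)
o=robot.get_obs(); print(o["time"],o["position"],o["tool_rot"])
E
```

```text
7.7 [ 0.5181 -0.0351  0.3186] [-0.465  -0.0892 -2.2495]
hook_tip [322. 241.] 0.45 [ 0.5074 -0.0332  0.307 ] [ 0.5248 -0.0349  0.3474]
bar [414.  81.] 0.96 [ 0.5942 -0.088   0.307 ] [ 0.5949 -0.0984  0.2637]
bar [ 74. 221.] 0.28 [0.5305 0.1106 0.307 ] [0.4625 0.2815 0.0883]
7.95 [ 0.5184 -0.0383  0.3195] [ 0.9992 -0.0393 -0.0005  0.0002]
```

View pics/w2.png

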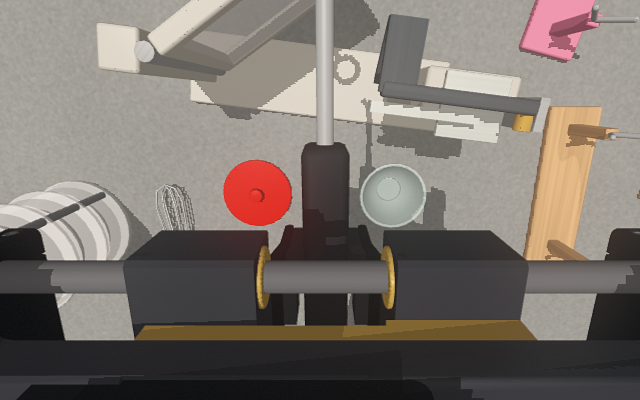

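View pics/t2c.png

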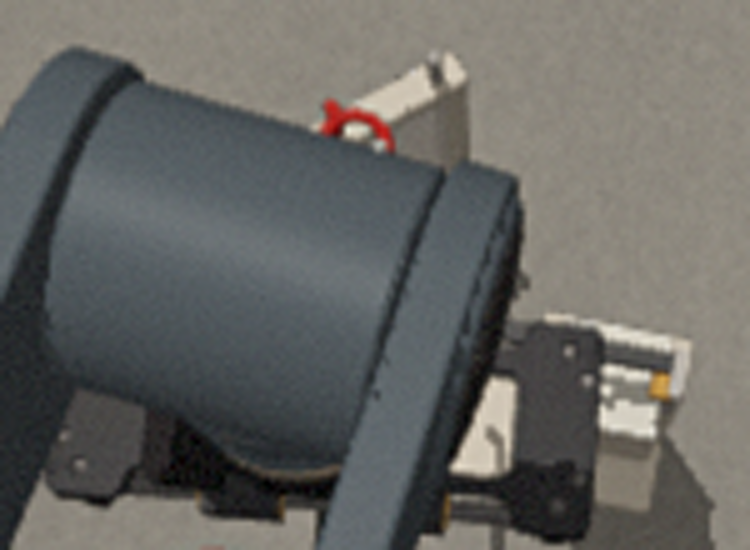

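```bash
python3 - <<'E'
from h import *
np.set_printoptions(precision=4,suppress=True)
c0=cam("wrist"); print(atz(c0,(320,0),.25), atz(c0,(320,0),.3))
im=cv2.imread("pics/top0.png"); hsv=cv2.cvtColor(im,cv2.COLOR_BGR2HSV)
m=((hsv[...,0]<8)|(hsv[...,0]>172))&(hsv[...,1]>150); m[:, :270]=0;m[:,310:]=0;m[:120]=0;m[155:]=0
v,u=np.nonzero(m);print(u.min(),u.max(),v.min(),v.max(),len(u))
ct,_=cv2.findContours(m.astype(np.uint8),cv2.RETR_CCOMP,cv2.CHAIN_APPROX_NONE); 
for k in ct: print(len(k),cv2.fitEllipse(k) if len(k)>5 else k.ravel())
c=cam("top")
# hole = inner contour
for k in ct:
    if len(k)>5: print(atz(c,cv2.fitEllipse(k)[0],.25))
s=cam("side"); crop(s,"s2c.png",270,130,430,290,4)
for t in ["eye","hook_tip"]:
    for x in robot.spot_point("side",t)[:2]: print(t,np.round(x["at"],1),x["conf"],dep(s,x["at"],1))
E
```

```text
[ 0.6499 -0.0459  0.25  ] [ 0.6382 -0.0457  0.3   ]
283 298 130 146 101
45 ((290.2006530761719, 138.51246643066406), (13.841954231262207, 16.0075626373291), 143.3061065673828)
31 ((290.341796875, 138.74050903320312), (10.995516777038574, 11.518707275390625), 72.32355499267578)
[ 0.68   -0.0311  0.25  ]
[ 0.6794 -0.0315  0.25  ]
eye [348.9 166.4] 0.61 [ 0.6689 -0.0152  0.2523]
hook_tip [345.4 154. ] 0.57 [0.939  0.6523 0.0005]
```

View pics/s2c.png

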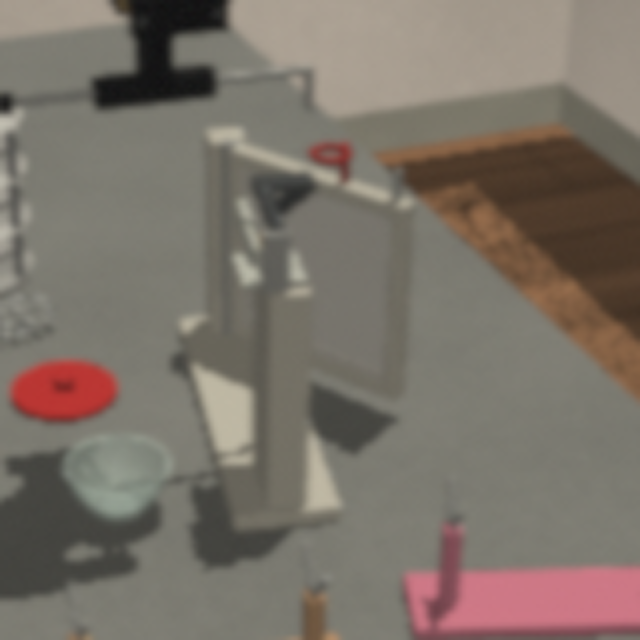

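```bash
python3 - <<'E'
from h import *
s=cam("side")
o=robot.get_obs(); R=Ro.from_quat(o["tool_rot"]).as_matrix(); print(o["time"],o["position"],R[:,0])
tip=o["position"]+R@[.13,0,-.019+.032]; print(tip)
print("eye",proj(s,[.6795,-.0315,.25]),"tip",proj(s,tip),"end",proj(s,tip-[0,0,.004]),"elbow",proj(s,tip+[0,0,.032]))
hsv=cv2.cvtColor(s["color"],cv2.COLOR_RGB2HSV); m=((hsv[...,0]<8)|(hsv[...,0]>172))&(hsv[...,1]>130); m[:155]=0;m[180:]=0;m[:,335:372]&=True;m[:,:335]=0;m[:,372:]=0
v,u=np.nonzero(m);print(u.min(),u.max(),v.min(),v.max())
crop(s,"s2d.png",320,135,380,195,10)
E
```

```text
8.25 [ 0.51872332 -0.03777913  0.31995125] [ 9.96953631e-01 -7.79965192e-02  1.08208957e-05]
[ 0.64832738 -0.04791937  0.30695265]
eye [353.63839208 168.40542456] tip [347.37676295 155.86687763] end [347.35313836 156.99678469] elbow [347.56805935 146.71763109]
348 356 167 170
```

View pics/s2d.png

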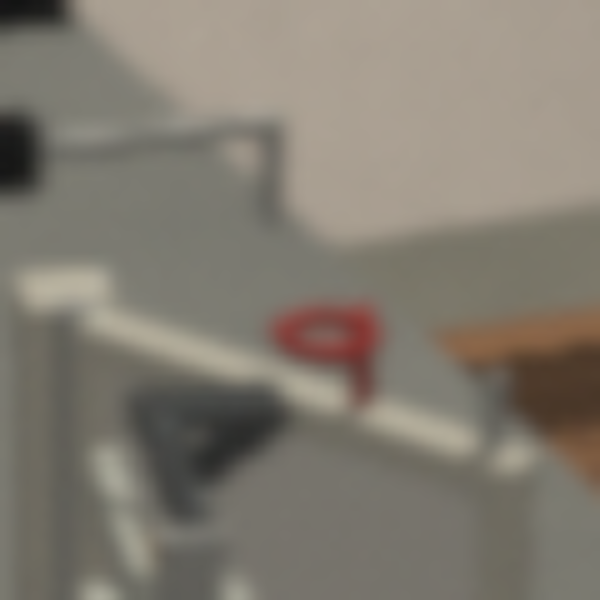

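Request:
move_arm(rows=[10,6,0,0,0,0,1,10,6,0,0,0,0,1,10,5,-10,0,0,0,1,0,0,-10,0,0,0,1,0,0,-5,0,0,0,1,0,0,0,0,0,0,1,0,0,0,0,0,0,1])

```text
time: 8.95
position: [0.5484, -0.0203, 0.2946]
tool_rot: [0.999, -0.039, -0.0, -0.0]
ft_force: [0.7, 0.3, -2.5]
grip_width: 0.0215
```

```bash
cat > sd.py <<'E'
from h import *
import sys
s=cam("side")
o=robot.get_obs(); R=Ro.from_quat(o["tool_rot"]).as_matrix(); print(o["time"],o["position"],R[:,0],o["ft_force"])
tip=o["position"]+R@[.13,0,-.019+.032]; print(tip)
print("eye",proj(s,[.678,-.031,.25]),"tip",proj(s,tip),"end",proj(s,tip-[0,0,.004]),"elbow",proj(s,tip+[0,0,.032]))
u0=int(sys.argv[2]) if len(sys.argv)>2 else 320
crop(s,sys.argv[1],u0,135,u0+60,195,10)
E
python3 sd.py s3.png
```

```text
9.0 [ 0.5487011  -0.02045598  0.29505422] [ 9.97003462e-01 -7.73568695e-02  1.09876772e-04] [-0.71077216  0.07560658 -2.70343816]
[ 0.67831283 -0.03051431  0.2820685 ]
eye [353.17385315 168.41393549] tip [353.44739217 159.62143973] end [353.41641455 160.71953907] elbow [353.69815591 150.73232746]
```

View pics/s3.png

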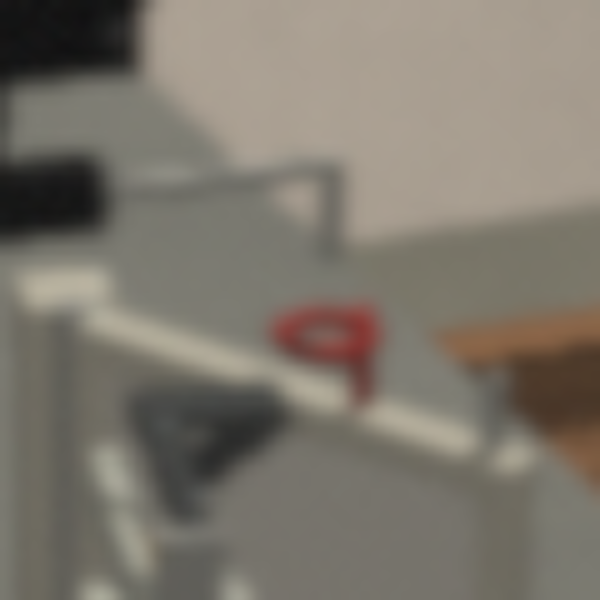

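Request:
move_arm(rows=[-1,0,-8,0,0,0,1,0,0,-8,0,0,0,1,0,0,-6,0,0,0,1,0,0,-4,0,0,0,1,0,0,-4,0,0,0,1,0,0,0,0,0,0,1])

```text
time: 9.6
position: [0.5474, -0.0202, 0.2642]
tool_rot: [0.999, -0.039, -0.001, -0.0]
ft_force: [0.1, -0.0, -2.9]
grip_width: 0.0211
```

```bash
python3 sd.py s4.png
```

```text
9.65 [ 0.54768207 -0.02025411  0.2646291 ] [ 9.97023321e-01 -7.70980373e-02 -6.24567216e-04] [-0.23997072  0.65500701 -2.67835961]
[ 0.67728712 -0.03027487  0.25154791]
eye [353.17385315 168.41393549] tip [352.90737603 167.94570211] end [352.87739854 169.02231726] elbow [353.15001557 159.23151606]
```

View pics/s4.png

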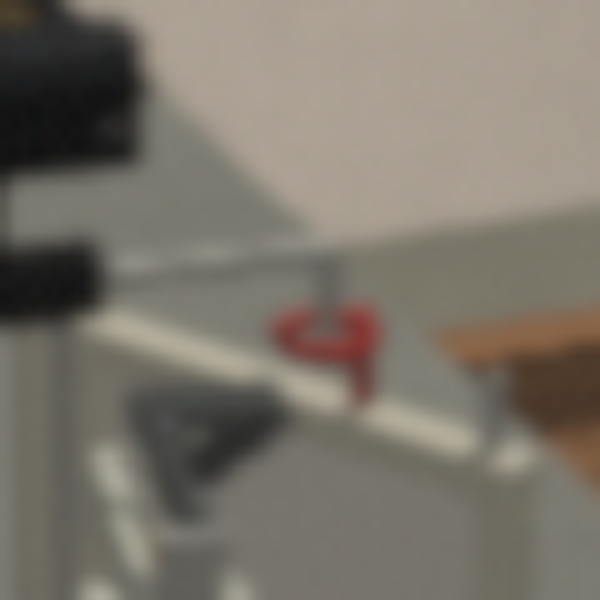

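The hook end sits in the ring's hole at crop (328,330). I lower further.

Request:
move_arm(rows=[0,0,-5,0,0,0,1,0,0,-5,0,0,0,1,0,0,-5,0,0,0,1,0,0,0,0,0,0,1,0,0,0,0,0,0,1,0,0,0,0,0,0,1])

```text
time: 10.25
position: [0.548, -0.0203, 0.2501]
tool_rot: [0.999, -0.039, 0.0, 0.0]
ft_force: [0.0, -0.4, -2.1]
grip_width: 0.021
```

```bash
python3 sd.py s5.png; python3 - <<'E'
import numpy as np
# path of eye: hinge fit
e0=np.array([.678,-.031]); h=np.array([.634,.0925]); yaw=np.radians(-11)
r=e0-h;print(np.hypot(*r)); 
phi0=np.arctan2(r[1],r[0]); loc=np.arctan2(-.13,-.022)
th0=(phi0-loc-yaw); th0=(th0+np.pi)%(2*np.pi)-np.pi; print("hatch",th0)
for th in np.arange(0.7,-.11,-.1):
    a=phi0+(th-th0); p=h+.1318*np.array([np.cos(a),np.sin(a)]); t=np.array([np.sin(a),-np.cos(a)]); print(round(th,2),np.round((p-e0)*1000,1),"tangent closing",np.round(t,2))
E
```

```text
10.3 [ 0.54796211 -0.02032949  0.25015145] [ 9.97022744e-01 -7.71066318e-02  4.63796606e-04] [ 0.20026176  0.02783774 -1.65755688]
[ 0.67758101 -0.03035476  0.23721175]
eye [353.17385315 168.41393549] tip [352.88880021 171.78774897] end [352.85898514 172.85445061] elbow [353.13011203 163.15427255]
0.13110396637783314
hatch 0.701882970674303
0.7 [-0.  -0.7] tangent closing [-0.94 -0.33]
0.6 [-12.6  -4.5] tangent closing [-0.97 -0.24]
0.5 [-25.6  -7. ] tangent closing [-0.99 -0.14]
0.4 [-38.7  -8.2] tangent closing [-1.   -0.04]
0.3 [-51.9  -8.1] tangent closing [-1.    0.06]
0.2 [-64.9  -6.6] tangent closing [-0.99  0.16]
0.1 [-77.8  -3.9] tangent closing [-0.97  0.26]
0.0 [-90.4   0.1] tangent closing [-0.94  0.35]
-0.1 [-102.5    5.4] tangent closing [-0.9   0.44]
```

View pics/s5.png

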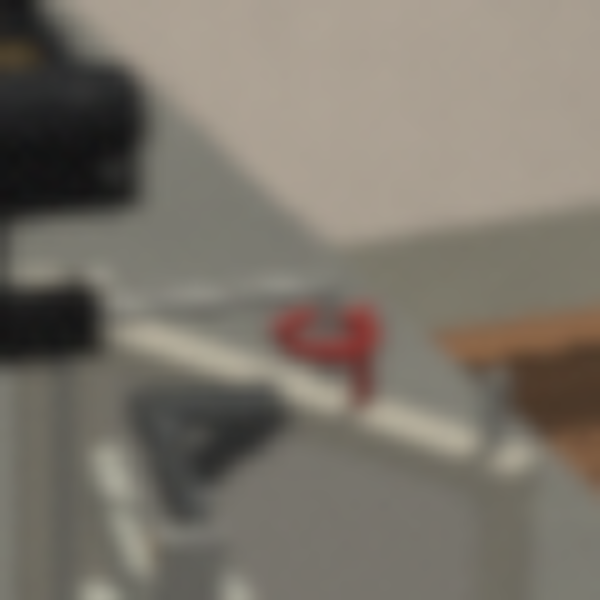

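Request:
move_arm(rows=[-3.5,-1.2,0,0,0,0,1,-3.5,-1.2,0,0,0,0,1,-3.2,-1,0,0,0,0,1,-3.2,-1,0,0,0,0,1,-3.2,-1,0,0,0,0,1,-3.2,-1,0,0,0,0,1,-3.4,-0.4,0,0,0,0,1,-3.4,-0.4,0,0,0,0,1,-3.4,-0.4,0,0,0,0,1,-3.4,-0.4,0,0,0,0,1])

```text
time: 11.3
position: [0.5143, -0.0283, 0.25]
tool_rot: [0.999, -0.039, 0.0, -0.0]
ft_force: [1.6, 0.9, -1.5]
grip_width: 0.0214
```

```bash
python3 sd.py s6.png
```

```text
11.35 [ 0.51346275 -0.02831133  0.24993293] [ 9.97022251e-01 -7.71097340e-02 -8.48891584e-04] [ 0.24691521  0.30030336 -1.89654566]
[ 0.64306449 -0.03833665  0.23682258]
eye [353.17385315 168.41393549] tip [344.42896594 174.35553866] end [344.40981047 175.43090673] elbow [344.58402346 165.65077306]
```

View pics/s6.png

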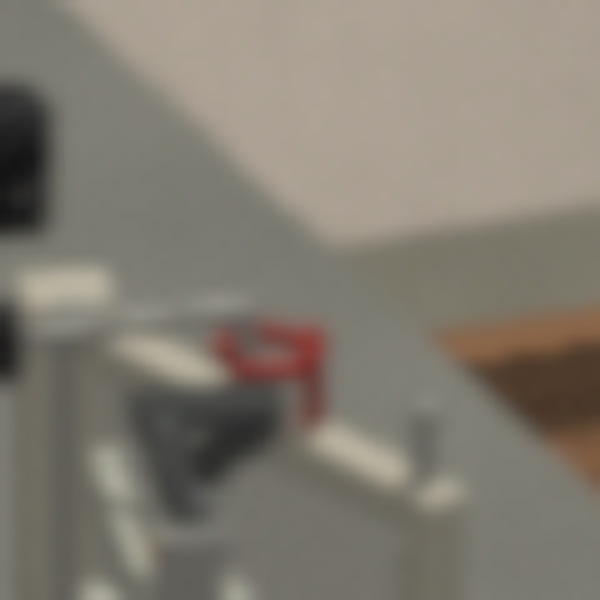

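The hatch follows the hook: the ring is at crop (268,350) with the hook at its left side. I continue.

Request:
move_arm(rows=[-3.3,0,0,0,0,0,1,-3.3,-0.1,0,0,0,0,1,-3.3,-0.2,0,0,0,0,1,-3.3,-0.2,0,0,0,0,1,-3.3,0.2,0,0,0,0,1,-3.3,0.2,0,0,0,0,1,-3.3,0.2,0,0,0,0,1,-3.3,0.3,0,0,0,0,1,-3.2,0.5,0,0,0,0,1,-3.2,0.6,0,0,0,0,1])

```text
time: 12.35
position: [0.4815, -0.0268, 0.25]
tool_rot: [0.999, -0.039, 0.0, 0.0]
ft_force: [3.2, 0.2, -2.2]
grip_width: 0.0212
```

```bash
python3 sd.py s7.png 310
```

```text
12.4 [ 0.48065541 -0.02655455  0.24990066] [ 9.97023981e-01 -7.70866507e-02 -9.11280594e-04] [ 2.28700335  0.39555298 -2.02294328]
[ 0.61025685 -0.03657326  0.2367822 ]
eye [353.17385315 168.41393549] tip [335.18375503 175.64307697] end [335.17657483 176.72287421] elbow [335.2418804  166.90187069]
```

View pics/s7.png

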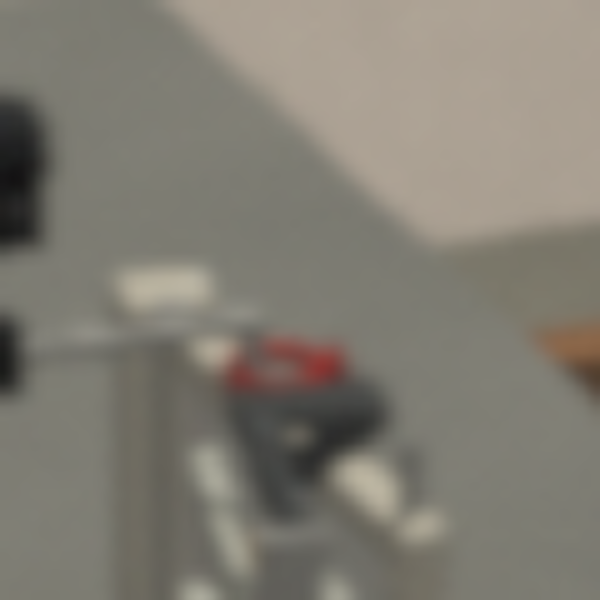

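Request:
move_arm(rows=[-3,0.5,0,0,0,0,1,-3,0.6,0,0,0,0,1,-3,0.6,0,0,0,0,1,-3,0.7,0,0,0,0,1,-2.5,0.7,0,0,0,0,1,-2,0.6,0,0,0,0,1])

```text
time: 13.0
position: [0.465, -0.0229, 0.25]
tool_rot: [0.999, -0.039, 0.0, -0.0]
ft_force: [3.9, 0.9, -1.8]
grip_width: 0.0212
```

```bash
python3 sd.py s8.png 305; python3 - <<'E'
from h import *
c=cam("wrist"); save(c,"w8.png"); crop(cam("top"),"t8.png",220,110,370,220,5)
E
```

```text
13.05 [ 0.46447267 -0.02286786  0.24994059] [ 9.97024930e-01 -7.70778553e-02 -5.41276608e-04] [ 1.41429679 -0.23628083 -2.05655121]
[ 0.59407901 -0.03288597  0.23687023]
eye [353.17385315 168.41393549] tip [330.28514582 175.91761343] end [330.28436746 176.9984317 ] elbow [330.29144696 167.16800849]
```

View pics/s8.png

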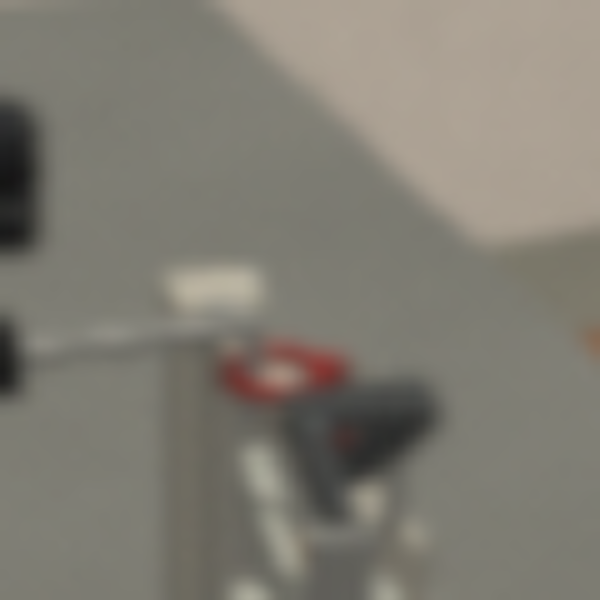

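View pics/w8.png

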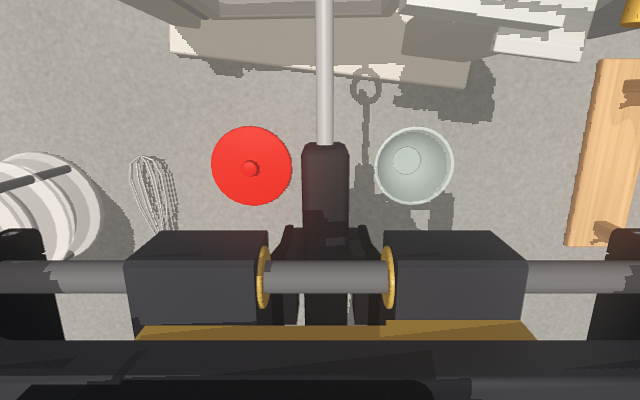

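View pics/t8.png

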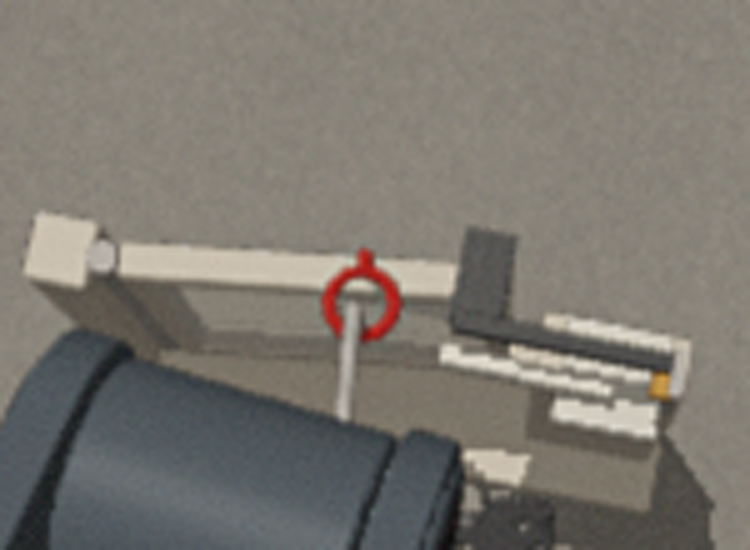

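Request:
move_arm(rows=[-2,0.5,0,0,0,0,1,-2,0.6,0,0,0,0,1,-2,0.6,0,0,0,0,1,0,0,0,0,0,0,1])

```text
time: 13.55
position: [0.4593, -0.0215, 0.2501]
tool_rot: [0.999, -0.039, 0.0, 0.0]
ft_force: [3.4, -0.6, -2.2]
grip_width: 0.0215
```

```bash
cat > tp.py <<'E'
from h import *
import sys
o=robot.get_obs();c=cam("top"); crop(c,sys.argv[1],220,110,370,220,5); print(o["time"],o["position"],o["ft_force"],o["joint_torque"])
E
python3 tp.py t9.png
```

```text
13.55 [ 0.45933516 -0.02146469  0.2500796 ] [ 3.36141284 -0.55144356 -2.23098747] [ -0.16678039 -30.76329231 -16.28412366  -0.22857679   0.84795389
   0.03930839]
```

View pics/t9.png

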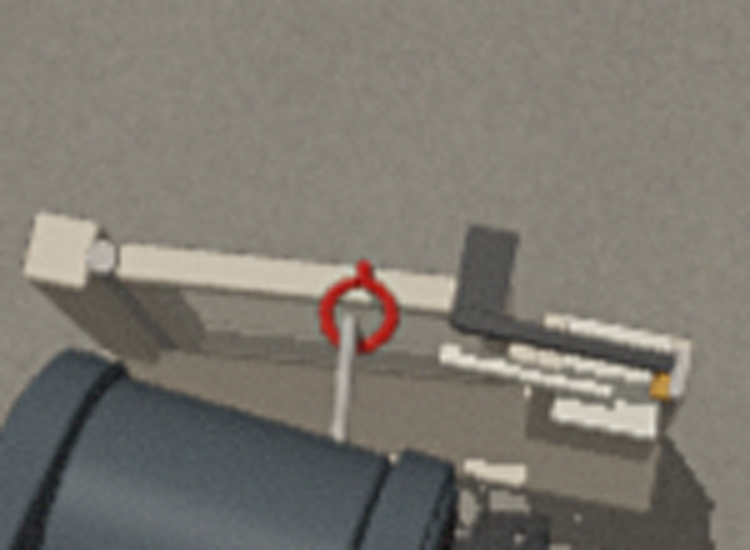

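Request:
move_arm(rows=[-2,0.3,0,0,0,0,1,-2,0.3,0,0,0,0,1,-2,0.4,0,0,0,0,1,0,0,0,0,0,0,1])

```text
time: 14.0
position: [0.4532, -0.0204, 0.2501]
tool_rot: [0.999, -0.039, 0.0, 0.0]
ft_force: [2.9, 0.1, -2.7]
grip_width: 0.0216
```

```bash
python3 tp.py t10.png; python3 sd.py s10.png 305
```

```text
14.0 [ 0.4532039  -0.02044416  0.25008205] [ 2.87252804  0.10440072 -2.72410112] [-1.18675274e-01 -3.00788748e+01 -1.59897101e+01 -2.30921838e-01
  9.40386951e-01  2.82979774e-02]
14.1 [ 0.4530257  -0.02039905  0.24998343] [ 9.97021047e-01 -7.71299391e-02 -6.94386665e-05] [ 3.18384336 -0.04027895 -2.72098346]
[ 0.5826375  -0.03042638  0.2369744 ]
eye [353.17385315 168.41393549] tip [326.82859258 176.11855466] end [326.8323417  177.20019159] elbow [326.79824177 167.3622179 ]
```

View pics/t10.png

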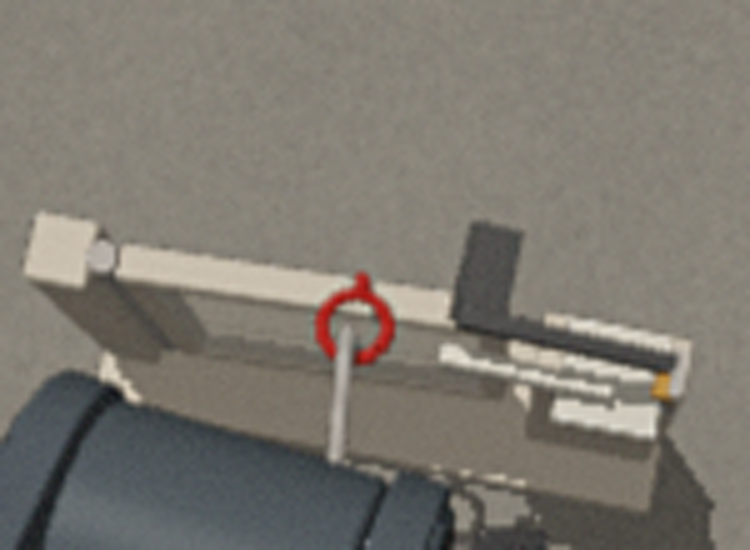

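View pics/s10.png

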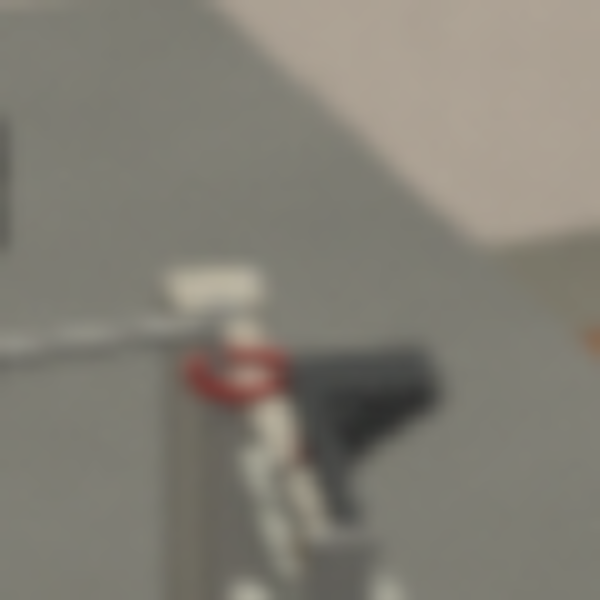

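The bar's nose is now lifting: in the side crop its top edge is at row 350, where it was at 385. I continue slowly.

Request:
move_arm(rows=[-1.5,0.4,0,0,0,0,1,-1.5,0.4,0,0,0,0,1,-1.5,0.5,0,0,0,0,1,0,0,0,0,0,0,1])

```text
time: 14.5
position: [0.4486, -0.0191, 0.25]
tool_rot: [0.999, -0.039, 0.0, 0.0]
ft_force: [3.7, -0.6, -2.0]
grip_width: 0.0214
```

```bash
python3 sd.py s11.png 305
```

```text
14.55 [ 0.44859991 -0.01916446  0.24998633] [ 9.97020859e-01 -7.71323252e-02  1.02265712e-04] [ 4.1236258  -0.08189171 -2.09801974]
[ 0.57821374 -0.02919447  0.23699963]
eye [353.17385315 168.41393549] tip [325.46107046 176.16684555] end [325.46661236 177.2486638 ] elbow [325.41620618 167.40901737]
```

View pics/s11.png

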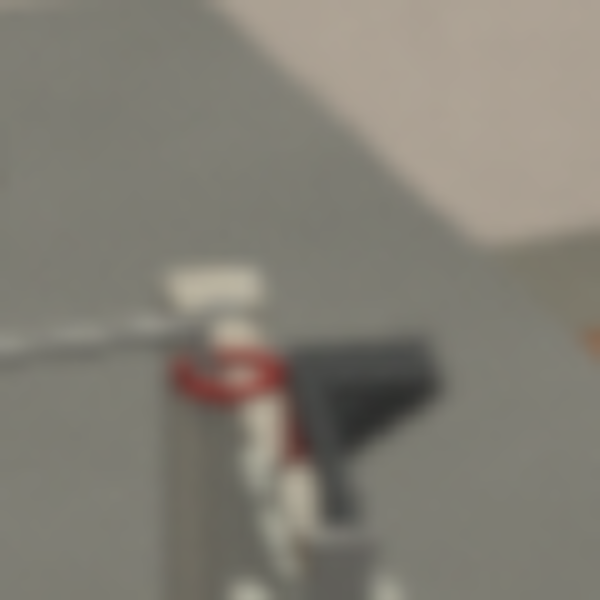

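Request:
move_arm(rows=[-1.5,0.5,0,0,0,0,1,-1.5,0.5,0,0,0,0,1,0,0,0,0,0,0,1])

```text
time: 14.85
position: [0.445, -0.0178, 0.2499]
tool_rot: [0.999, -0.039, -0.001, -0.0]
ft_force: [2.7, 0.6, -2.6]
grip_width: 0.0213
```

```bash
python3 sd.py s12.png 305;python3 tp.py t12.png
```

```text
14.9 [ 0.44499131 -0.01788005  0.24985328] [ 0.99703183 -0.07698264 -0.00109421] [ 2.69053297  0.73440709 -1.73769185]
[ 0.57459152 -0.02788336  0.23671104]
eye [353.17385315 168.41393549] tip [324.31013578 176.2539855 ] end [324.31718521 177.33559857] elbow [324.25306738 167.49782708]
14.9 [ 0.44499131 -0.01788005  0.24985328] [ 2.69053297  0.73440709 -1.73769185] [ -0.20987903 -29.11896944 -15.88153124  -0.26073678   0.89429749
   0.05143982]
```

View pics/s12.png

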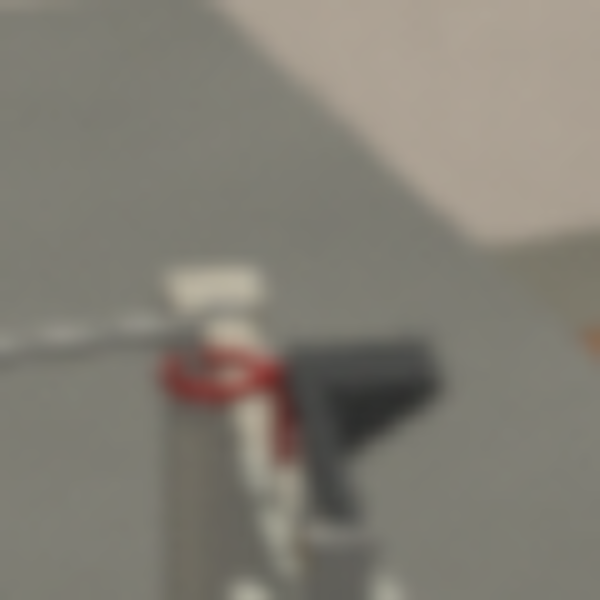

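View pics/t12.png

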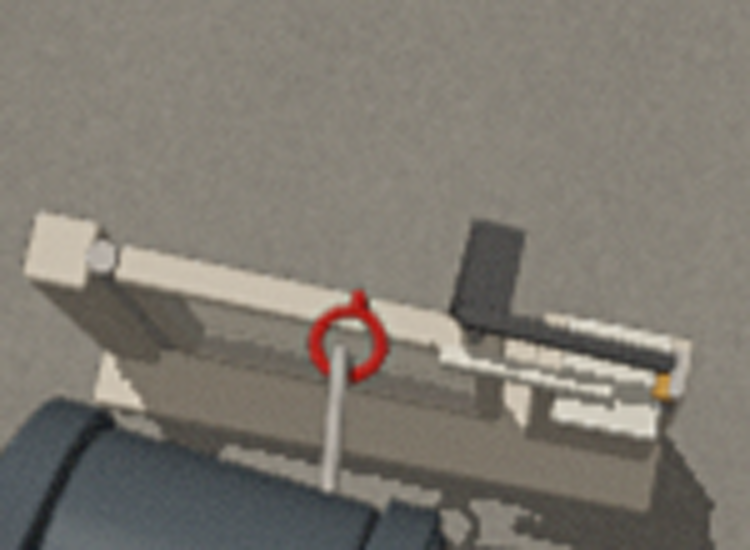

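Request:
move_arm(rows=[-1.2,0.5,0,0,0,0,1,-1.2,0.5,0,0,0,0,1,0,0,0,0,0,0,1])

```text
time: 15.25
position: [0.4428, -0.017, 0.2499]
tool_rot: [0.999, -0.039, -0.0, -0.0]
ft_force: [2.9, -0.1, -2.3]
grip_width: 0.021
```

```bash
python3 sd.py s13.png 305
```

```text
15.3 [ 0.44277497 -0.01697535  0.24988521] [ 9.97030426e-01 -7.70048296e-02 -7.65427336e-04] [ 2.29884505 -0.29721119 -2.26871685]
[ 0.57237907 -0.02698429  0.23678571]
eye [353.17385315 168.41393549] tip [323.59661988 176.22751546] end [323.60460399 177.30913753] elbow [323.53198478 167.47128669]
```

View pics/s13.png

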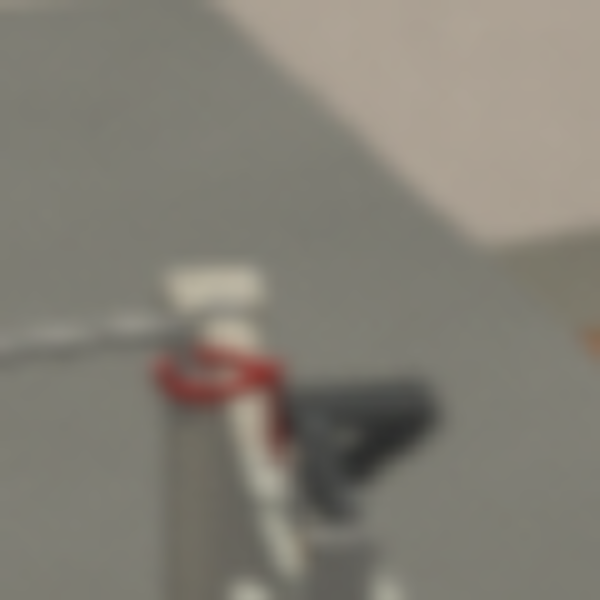

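The bar has dropped: its top edge is back at row 382. I draw a little more to feel the stop.

Request:
move_arm(rows=[-1,0.4,0,0,0,0,1,-1,0.4,0,0,0,0,1,0,0,0,0,0,0,1])

```text
time: 15.6
position: [0.4412, -0.0162, 0.25]
tool_rot: [0.999, -0.039, 0.0, -0.0]
ft_force: [3.7, -0.2, -2.3]
grip_width: 0.0216
```

```bash
python3 sd.py s14.png 305; python3 tp.py t14.png
```

```text
15.65 [ 0.44114108 -0.01622226  0.24995885] [ 9.97024189e-01 -7.70893358e-02  1.65347112e-06] [ 3.48639154 -0.40128311 -2.97498835]
[ 0.57075435 -0.02624263  0.23695907]
eye [353.17385315 168.41393549] tip [323.06404589 176.16625495] end [323.07272758 177.24793149] elbow [322.99376362 167.40958766]
15.65 [ 0.44114108 -0.01622226  0.24995885] [ 3.48639154 -0.40128311 -2.97498835] [ -0.2005758  -28.89145017 -15.62704682  -0.29398902   1.0375702
   0.05411827]
```

View pics/s14.png

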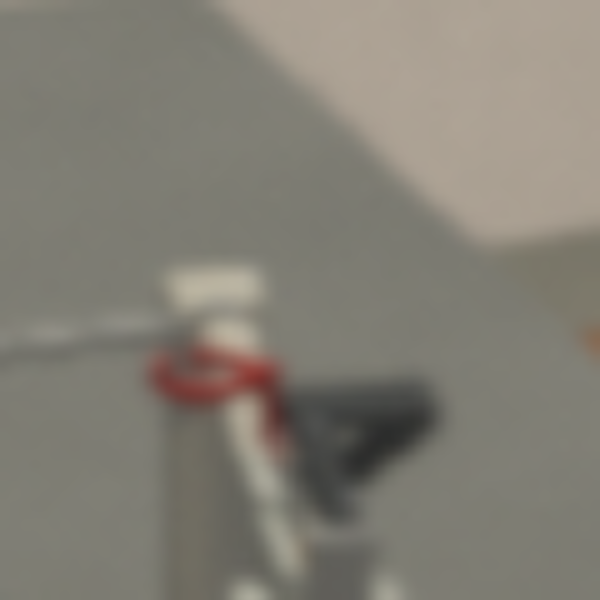

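View pics/t14.png

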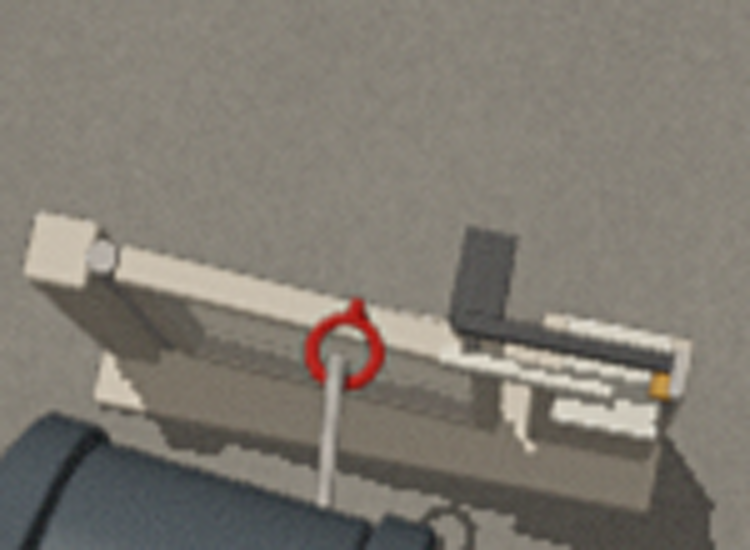

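Request:
move_arm(rows=[1.5,-0.6,0,0,0,0,1,1.5,-0.6,0,0,0,0,1,2,-0.8,0,0,0,0,1,2,-0.8,0,0,0,0,1,2,-0.8,0,0,0,0,1,0,0,0,0,0,0,1,0,0,0,0,0,0,1])

```text
time: 16.4
position: [0.45, -0.0199, 0.2498]
tool_rot: [0.999, -0.039, -0.0, -0.0]
ft_force: [-0.9, 0.0, -2.4]
grip_width: 0.0216
```

```bash
python3 sd.py s15.png 305; python3 tp.py t15.png
```

```text
16.45 [ 0.44991985 -0.01982849  0.24982858] [ 9.97018974e-01 -7.71538585e-02 -6.68347311e-04] [-0.26163443  0.23688968 -2.98767231]
[ 0.57952379 -0.02985606  0.23674169]
eye [353.17385315 168.41393549] tip [325.89737645 176.2558448 ] end [325.90234671 177.33756356] elbow [325.85713981 167.4988204 ]
16.45 [ 0.44991985 -0.01982849  0.24982858] [-0.26163443  0.23688968 -2.98767231] [-2.48545501e-02 -2.96035534e+01 -1.77466500e+01  4.45069838e-02
 -6.36594300e-02  8.16361219e-07]
```

View pics/s15.png

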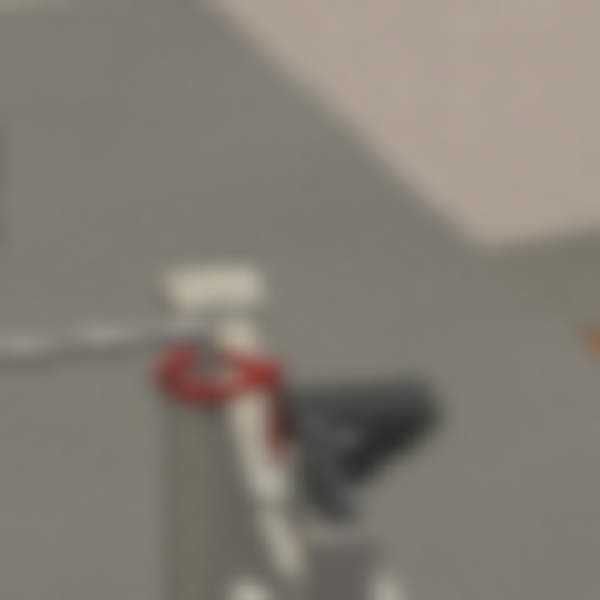

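View pics/t15.png

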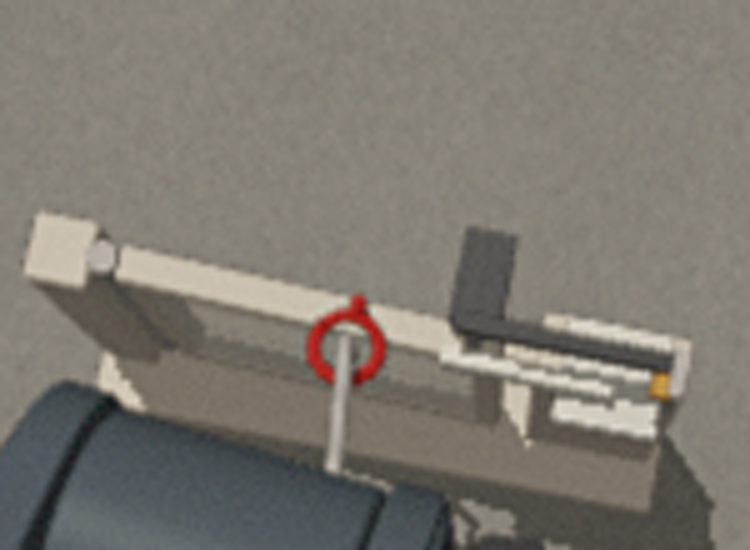

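The ring stays put, the bar is level and the pull has gone, so the hatch is latched. I unhook straight up.

Request:
move_arm(rows=[0,0,4,0,0,0,1,0,0,5,0,0,0,1,0,0,6,0,0,0,1,0,0,8,0,0,0,1,0,0,12,0,0,0,1,0,0,15,0,0,0,1,0,0,20,0,0,0,1,0,0,0,0,0,0,1])

```text
time: 17.3
position: [0.4523, -0.0205, 0.323]
tool_rot: [0.999, -0.039, 0.004, 0.001]
ft_force: [0.6, 0.1, -1.8]
grip_width: 0.0213
```

```bash
python3 sd.py s16.png 305; python3 tp.py t16.png
```

```text
17.35 [ 0.45119976 -0.02017954  0.32138814] [ 0.99701516 -0.0770985   0.00407274] [ 0.06912261 -0.42954964 -2.32945212]
[ 0.58086365 -0.03021768  0.30891771]
eye [353.17385315 168.41393549] tip [326.22844434 156.22073184] end [326.2330903  157.35545151] elbow [326.19082228 147.03199266]
17.35 [ 0.45119976 -0.02017954  0.32138814] [ 0.06912261 -0.42954964 -2.32945212] [ 3.70877387e-02 -2.88879436e+01 -2.10184461e+01  5.63086441e-02
 -4.79968800e-02  2.84531834e-04]
```

View pics/s16.png

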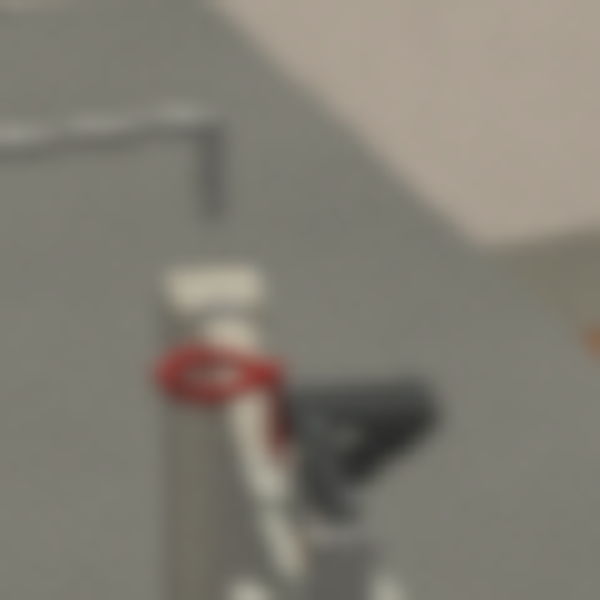

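Request:
move_arm(rows=[-5,-20,0,0,0,0,1,-4,-32,0,0,0,0,1,-4,-34,0,0,0,0,1,-4,-34,0,0,0,0,1,0,-34,0,0,0,0,1,0,-34,0,0,0,0,1,0,-34,0,0,0,0,1,0,-34,0,0,0,0,1,0,-34,0,0,0,0,1,0,-34,0,0,0,0,1,0,-25,0,0,0,0,1,0,0,0,0,0,0,1])

```text
time: 18.6
position: [0.4325, -0.3721, 0.3179]
tool_rot: [0.999, -0.04, -0.001, -0.0]
ft_force: [-0.4, 0.2, -2.1]
grip_width: 0.0211
```

Request:
move_arm(rows=[0,0,-30,0,0,0,1,0,0,-35,0,0,0,1,0,0,-35,0,0,0,1,0,0,-35,0,0,0,1,0,0,-30,0,0,0,1,0,0,-20,0,0,0,1,0,0,-10,0,0,0,1,0,0,0,0,0,0,1,0,0,0,0,0,0,1])

```text
time: 19.5
position: [0.4336, -0.369, 0.1255]
tool_rot: [0.999, -0.038, 0.0, 0.0]
ft_force: [-0.3, 0.1, -1.0]
grip_width: 0.0214
```

```bash
python3 - <<'E'
from h import *
np.set_printoptions(precision=4,suppress=True)
o=robot.get_obs(); print(o["time"],o["position"],Ro.from_quat(o["tool_rot"]).as_matrix()[:,0],o["ft_force"])
c=cam("top"); crop(c,"t17.png",380,190,500,300,5); c=cam("wrist"); save(c,"w17.png"); c=cam("side"); crop(c,"s17.png",250,230,410,350,5)
E
```

```text
19.5 [ 0.4336 -0.369   0.1255] [ 0.997  -0.0768  0.0006] [-0.285   0.0771 -1.0434]
```

View pics/s17.png

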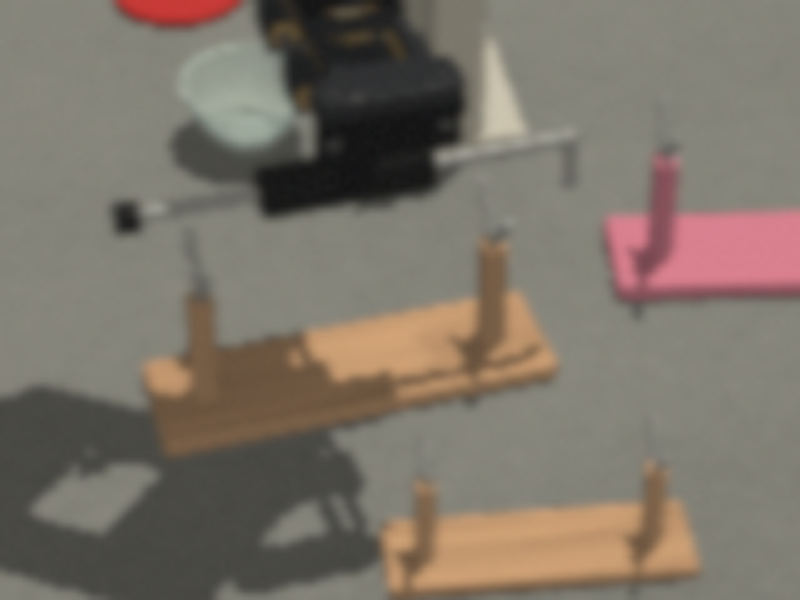

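View pics/t17.png

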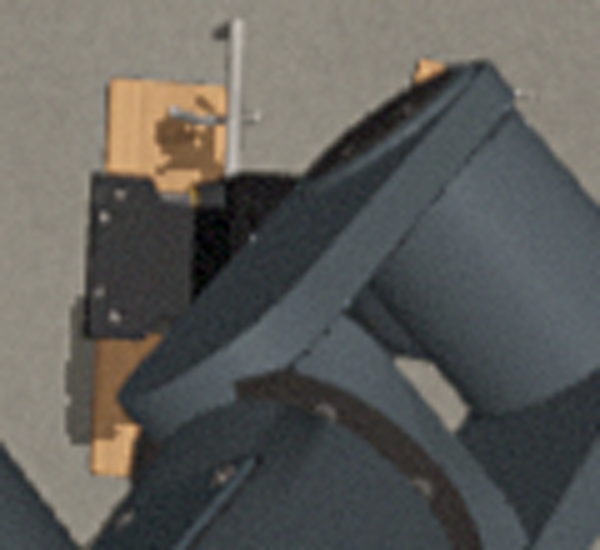

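Request:
move_arm(rows=[1,0,-12,0,0,0,1,0,0,-12,0,0,0,1,0,0,-12,0,0,0,1,0,0,-8,0,0,0,1,0,0,-5,0,0,0,1,0,0,-3,0,0,0,1,0,0,0,0,0,0,1,0,0,0,0,0,0,1])

```text
time: 20.45
position: [0.4344, -0.3691, 0.0731]
tool_rot: [0.999, -0.039, 0.0, 0.0]
ft_force: [-0.3, -0.3, -0.8]
grip_width: 0.0211
```

Request:
move_arm(rows=[0,0,-1,0,0,0,1,0,0,0,0,0,0,1,0,0,0,0,0,0,0.7,0,0,0,0,0,0,0.6,0,0,0,0,0,0,0.4,0,0,0,0,0,0,0.2,0,0,0,0,0,0,0,0,0,0,0,0,0,0,0,0,0,0,0,0,0,0,0,0,0,0,0,0])

```text
time: 21.45
position: [0.4342, -0.3689, 0.072]
tool_rot: [0.999, -0.039, 0.0, 0.0]
ft_force: [-0.2, 0.7, 0.5]
grip_width: 0.0739
```

Request:
move_arm(rows=[0,0,0,0,0,0,0,0,0,5,0,0,0,0,0,0,15,0,0,0,0,0,0,25,0,0,0,0,0,0,30,0,0,0,0,0,0,30,0,0,0,0,0,0,30,0,0,0,0,0,0,0,0,0,0,0])

```text
time: 22.25
position: [0.4363, -0.3714, 0.2119]
tool_rot: [0.999, -0.039, 0.003, 0.004]
ft_force: [0.6, -0.5, 0.5]
grip_width: 0.0869
```

Request:
move_arm(rows=[-15,-25,10,0,0,0,0,-15,-30,10,0,0,0,0,-15,-30,10,0,0,0,0,-15,-30,0,0,0,0,0,-15,-30,0,0,0,0,0,-15,-30,0,0,0,0,0,-15,-25,0,0,0,0,0,0,0,0,0,0,0,0])

```text
time: 23.05
position: [0.3265, -0.5721, 0.2357]
tool_rot: [0.999, -0.041, -0.001, 0.0]
ft_force: [0.2, 0.6, 0.3]
grip_width: 0.0872
```

```bash
python3 - <<'E'
from h import *
np.set_printoptions(precision=4,suppress=True)
o=robot.get_obs(); print(o["time"],o["position"],o["grip_width"])
c=cam("top"); save(c,"t18.png"); X=cloud(c); crop(c,"t18c.png",380,190,500,300,5)
P=X[195:300,395:440].reshape(-1,3); P=P[P[:,2]>.085]
cen=P[:,:2].mean(0);u,s,vt=np.linalg.svd(P[:,:2]-cen,full_matrices=False);d=vt[0]*np.sign(vt[0][0]);print(len(P),cen,np.degrees(np.arctan2(d[1],d[0])))
H=P[P[:,2]>.097];t=(H[:,:2]-cen)@d;n=(H[:,:2]-cen)@[-d[1],d[0]]; k=(abs(n)<.012)&(abs(t)<.06);print("handle",t[k].min(),t[k].max(),H[k].mean(0))
s=cam("side"); crop(s,"s18.png",250,140,410,340,4)
E
```

```text
23.05 [ 0.3265 -0.5721  0.2357] 0.08717351547571149
633 [ 0.4337 -0.3686] -4.34334376422371
handle -0.05236902712580251 0.05408338719377507 [ 0.4373 -0.3691  0.1018]
```

View pics/t18.png

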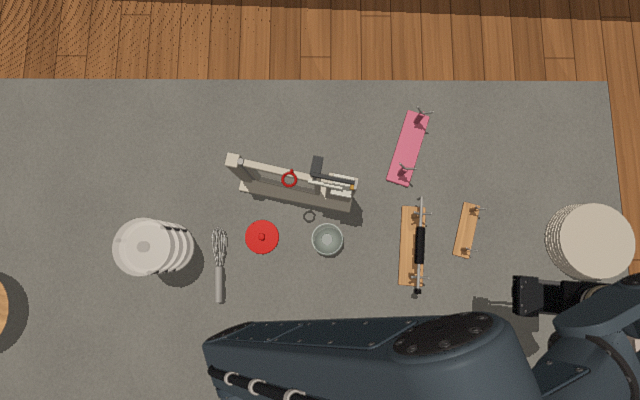

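View pics/s18.png

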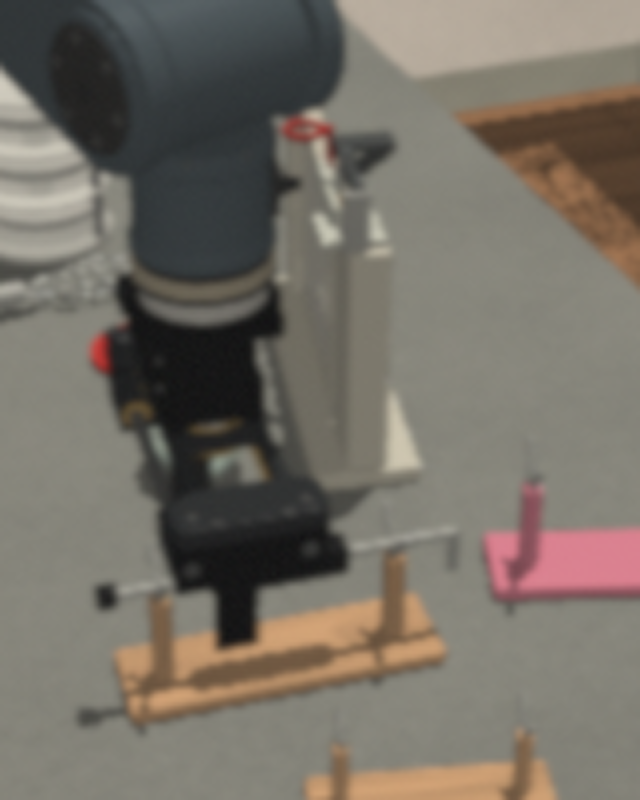

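The final views show three things:
- The hatch is shut in line with the screen, with the ring at top (289,180).
- The bar is level over the pin.
- The pole is back in its rest with the same pose as at the start.

The bystanders have not moved and the gripper is clear, so I hand in.

```bash
python3 -c "
from rig import robot
print(robot.hand_in())"
```

```text
the job is handed in; nothing more can be done
None
```

I took the pole from the larger wooden rest, hooked the red ring eye and drew the hatch shut until the latch bar lifted and dropped. After that I unhooked and laid the pole back, then handed in at about 23 s of the 64 s allowed.

- **Hatch and bar:** when I eased the hook back, the ring stayed put and the pull fell to about 0 N. The bar looked level in the side view, and after I unhooked the top view still showed the hatch in line with the screen.
- **Force:** the horizontal readings at the ends of the drawing moves were about 2 to 4 N, but I did not read it continuously between them.
- **Pole:** it lies in the forks within about 1 mm and 0.1° of its start pose, with the hook the same way and hanging down.
- **Bystanders:** the rack, lid, bowl and whisk look unmoved in the top view by eye; I did not measure them.
- **The stop:** I saw the bar drop and hold, but never felt a clear rise in force at the stop, since I drew only about 2 mm past the drop.
- **Hook placing:** two camera estimates of the eye differed by about 2 to 3 mm, well inside the ring's clearance.

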